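Pack the breakfast cups and fasten the chest

TASK

Pack the breakfast cups away: nest both loose handleless cups in the one that stands in the wooden chest, so that all three form one fully seated upright stack inside it, setting each down without dropping it or knocking it over. Then, with the hasp still swung clear, close the lid fully, and last swing the hasp over the lid's staple until it lies fully home, and let go. Leave the mug, the jam jar and the honey jar where they stand.

Things in the scene. Friction and masses are not known exactly. Their poses are not given: they have to be found in the camera images.
- chest: pine chest, fixed, 160 (x) by 200 (y) by 100 mm high without lid; walls and floor 8 mm (inner floor at 8 mm). Origin: centre of its underside; own +x points from the hasp's side (facing the robot) to the lid's hinge side; z up. Inside under the closed lid: 92 mm; the stack of three cups is 82 mm tall. In it stand a cup and the honey jar, 45 mm either side of the middle along y.
- lid (a joint): lid angle, rad: 0 closed, 1.57 upright, grows as it opens (up, away to the chest's +x), stop at 1.85; starts 1.5 to 1.75. Stiff hinge: stays where left, takes up to 3 N at its edge to swing. The lid is a 160 by 200 by 10 mm board, as wide as the chest.
- lid_hinge (a point): point on the lid's hinge line at mid width: chest frame (80, 0, 100) mm. The lid turns about the chest's y axis through it; its underside lies level with the line.
- lid_edge (a point): middle of the lid's free edge, on its upper (outer) face: 160 mm from the hinge line, 10 mm above the lid's underside.
- staple (a point): foot of the steel wire staple that is the catch, on the lid's upper face at mid width, 22 mm in from the free edge. The staple is a loop 19 mm long (along x), 5 mm wide, standing 30 mm off the lid.
- hasp (a joint): hasp angle, rad: 0 fully home, lying level towards the chest's +x over the lid with the staple through its slot; 1.57 straight up; grows as it swings back to the chest's front (-x), stop at 2.6; starts 1.75 to 2.3. It stays where left by friction (about 1 N at its end moves it).
- hasp_pin (a point): middle of the hasp's hinge pin, fixed on the chest's front: chest frame (-93.5, 0, 127) mm; the pin lies along the chest's y.
- hasp_end (a point): centre of the steel hasp's solid end plate, 60 mm from the pin. Hasp: flat strap 5 mm thick, 26 mm wide (along the chest's y), 73 mm long from the pin; slot 10 by 22 mm, 36 mm from the pin; end plate 47 to 73 mm. Pinched from above across its width it pivots between the pads; it can also be pushed. Home, its mid-plane is 16.5 mm above the closed lid's top.
- cup_base: cup standing on the chest's floor; three identical dark blue stoneware cups, no handle, 120 g. Origin: centre of underside, z up. 46 mm tall, foot 38 mm wide, cone to 28 mm height; above 31 mm an upright collar 62 mm wide (grip there), mouth 56 mm. Inner floor 18 mm above the underside: a nested cup rests on it, so sits 18 mm higher, with about 1 mm play all round.
- cup_a: loose cup, the same shape and origin as cup_base; mass 80 to 170 g. Starts upright on the table, left or right of the chest.
- cup_b: loose cup, the same shape and origin as cup_base; mass 80 to 170 g. Starts upright on the table; cup_a and cup_b may be nested in either order.
- mug: bystander: dark blue stoneware mug, 72 mm across, 90 mm tall, its handle reaching 73 mm from the axis on its own +y side. Origin: centre of its underside. Stands on the table.
- jam_jar: bystander: dark red jam jar with a steel cap, 70 mm across, 92 mm tall. Origin: centre of its underside. Stands on the table.
- honey_jar: bystander: amber honey jar with a steel cap, 58 mm across, 74 mm tall. Origin: centre of its underside. Stands inside the chest beside cup_base.
Mind the look-alikes: they are no part of the job. Leave any green, purple or turquoise look-alike of the cup_a alone.

How it is judged:
By the outcome, as a careful person would: the job done as asked, in the order asked, and still so for the second after the job is handed in, with the robot touching nothing.
It also fails if it takes over 72 s, if anything falls off the work surface, if the arm or the gripper's body presses on something with over 40 N, if the wrist force passes 120 N, or if a joint passes its speed limit or range.

ROBOT

A 6-joint arm with a two-finger parallel gripper is mounted at the origin on the work surface. World frame = base frame: x ahead of the robot, y to its left, z up, the work surface at z = 0. Lengths are in m, angles in rad, forces in N, time in s.
With the tool pointing down it reaches from about 0.35 to 0.775 m from the base axis. Payload 7.3 kg.
Tool frame: the origin (TCP) lies at the very end of the fingers, on their centre line; the grasp point (between the pads) lies 19 mm behind it; z points along the fingers, y is the line along which they close (so a half turn about z gives the same grasp; the last joint's range is limited). The gripper opens to 92 mm and grips with 3 to 60 N. Pads are 19 mm wide; open, the fingers measure 130 mm over their backs; the gripper's body (75 mm by 190 mm) begins 47 mm behind the grasp point.
Start: joints at [1.016, 0.342, 1.524, -0, 1.275, -0.146], TCP at [0.209, 0.482, 0.227] pointing down, gripper open.
Joint ranges: [-2.53, 2.53], [-0.77, 2.02], [0.04, 2.7], [-1, 4.14], [0.28, 2.66], [-3.11, 3.11]. Speed limits (rad/s): [2.57, 2.57, 3.14, 3.14, 3.14, 3.14].

INTERFACE

Orientations are given as [roll, pitch, yaw] about the fixed x, y, z axes, in that order (R = Rz(yaw) Ry(pitch) Rx(roll)).
In Python, from cell import robot gives the robot as it stands. The module is installed in compiled form; this text tells all that it offers.
- The arm moves only by the tool arm_command, never from a script. Its argument "moves" is a list of rows, each a list of 3 entries, a list of its own where there are three numbers: the shift along the tool's x, y, z in m, then the turn, a rotation vector about the tool's x, y, z in rad, then the finger opening in m, from 0 to 0.0918. In form: [[[dx, dy, dz], [ax, ay, az], claw], ...]. A call has exactly 5 rows; each row is the pose to reach, as a shift and turn from the pose commanded when the call began, along the tool's axes at that moment; what a row does not reach only later rows make up. A row lasts 1/10 s, in which the tool goes at most 50 mm and 8.59 degrees, less where a joint would pass 70% of its speed; a pose out of reach is approached as far as the arm can. A call with a gripper value outside its range is refused whole. The fingers move at their own pace and stop on an object; "squeeze" is the grip in N (left out, the last holds). Time passes only in rows, so rows that repeat a pose let the fingers close, or fill a call up. It gives the time, the measured TCP pose, the force, the opening and the grip force at its end, in the units of the state.
- robot.observe(): the state, without advancing time (a new reading comes with each control period).
- robot.read_camera(name): name is "side" or "top"; returns the picture (420x560x3 uint8, red, green, blue); there is no depth.
- robot.camera_model(name): a dict with "fx", "fy", "cx", "cy" (pixels), "R" (3x3) and "t" (3): a world point X has camera coordinates R X + t. Camera axes: x right, y down, z forward; pixel columns grow to the right and rows downward; lengths in m; the calibration is good to about 2 mm. A picture is of the moment at which its call begins. camera_model takes no time and is no camera call.
- robot.hand_in(): hands the job in; it is judged then, once.
The state is a dict: "time": time; "qpos": joint angles; "qvel": joint speeds; "joint_efforts": joint torques, N m; "tool_pos": TCP position; "tool_rot": TCP orientation; "contact_force": force on the tool from outside, world axes, zero at the start; "torque": the same for the moment, N m; "opening": finger opening in m; "grip_force": force on a finger pad.
Only numpy, scipy, OpenCV 4.12 (cv2) and the standard library are available. Lean on these libraries where they do the work, as an engineer would, in place of code of your own. Each camera call takes 0.05 s, during which the arm holds its last target. There are 200 camera calls.

## Working session

There is one attempt and no reset: what is moved stays moved. The work goes in short steps, Python scripts to look and compute and a tool call to move; the robot and the scene stay as the last step left them, time stands still between calls to the robot, and variables do not carry over. Pictures are saved under pics/ and viewed, at most 10 in all, crops included, and the job is handed in when it is done.

Besides the shell and the picture viewer there is one more tool, called as a command line: name --argument value ..., lists and objects as JSON in quotes. arm_command: Moves the arm, as the interface text tells. Its arguments: {"type":"object","properties":{"moves":{"type":"array"},"squeeze":{"type":"number"}},"required":["moves"]}

```bash
mkdir -p pics; cat > h.py <<'E'
import numpy as np, cv2
from cell import robot
def snap(n):
    im=robot.read_camera(n); return cv2.cvtColor(im,cv2.COLOR_RGB2BGR)
def ray(n,u,v):
    c=robot.camera_model(n); R=np.array(c["R"]);t=np.array(c["t"])
    d=R.T@np.array([(u-c["cx"])/c["fx"],(v-c["cy"])/c["fy"],1]); return -R.T@t,d
def onz(n,u,v,z):
    o,d=ray(n,u,v); return o+d*(z-o[2])/d[2]
def proj(n,X):
    c=robot.camera_model(n); p=np.array(c["R"])@np.array(X)+np.array(c["t"]); return np.array([c["fx"]*p[0]/p[2]+c["cx"],c["fy"]*p[1]/p[2]+c["cy"]])
E
python3 - <<'E'
from h import *
for n in("top","side"):
    cv2.imwrite(f"pics/{n}0.png",snap(n)); c=robot.camera_model(n); print(n,c["fx"],-np.array(c["R"]).T@c["t"],np.round(c["R"],2).tolist())
s=robot.observe(); print(s)
E
```

```text
top 470.1019797402667 [0.33845486 0.04990282 1.25158025] [[-0.0, -1.0, 0.03], [-0.99, -0.0, -0.15], [0.15, -0.03, -0.99]]
side 414.6490787529475 [-0.13965898 -0.64701771  0.81352128] [[0.71, -0.71, -0.02], [-0.44, -0.42, -0.79], [0.55, 0.56, -0.61]]
{'time': 0.1, 'qpos': array([ 1.01599160e+00,  3.42673793e-01,  1.52493370e+00,  5.53040067e-06,
        1.27539483e+00, -1.45969411e-01]), 'qvel': array([-0.00163335, -0.00293827, -0.00174413,  0.00031485, -0.00058631,
       -0.00023178]), 'joint_efforts': array([ 1.64478413e-03, -4.31998336e+01, -2.44696122e+01,  7.18207425e-02,
        5.24150231e-02,  7.79086832e-06]), 'tool_pos': array([0.20847672, 0.48143224, 0.22609943]), 'tool_rot': array([-3.14019875e+00, -2.10270621e-04,  2.73275558e+00]), 'contact_force': array([ 0.00153889, -0.01123828,  0.14515153]), 'torque': array([ 0.04075193, -0.02038145,  0.02117358]), 'grip_force': 0.0, 'opening': 0.09160607081278677}
```

View pics/top0.png

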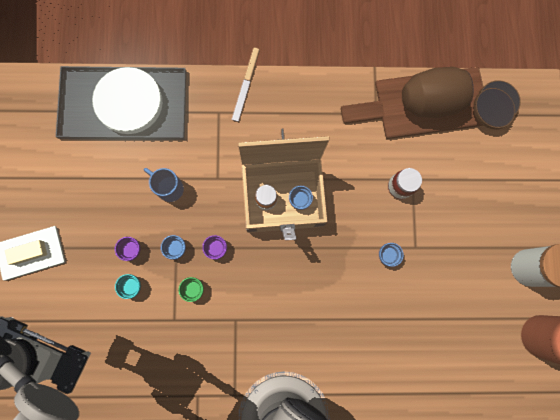

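View pics/side0.png

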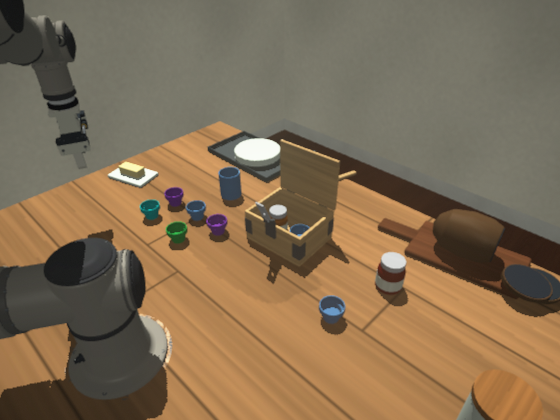

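Top view: loose blue cups at (173,248) and (391,256), base cup at (301,199) and honey at (266,196) in the chest, mug (165,184), jam jar (405,183), hasp around (289,232). Left cup has a purple neighbour at (215,248) and (128,249).

```bash
python3 - <<'E'
from h import *
im=cv2.imread("pics/top0.png"); hsv=cv2.cvtColor(im,cv2.COLOR_BGR2HSV)
for (u,v) in [(173,248),(391,256),(301,199),(215,248),(191,290)]: print(hsv[v-9:v+10:9,u])if u==173 else 0
m=cv2.inRange(hsv,(98,80,30),(122,255,255)); m=cv2.morphologyEx(m,cv2.MORPH_OPEN,np.ones((3,3)))
n,l,s,c=cv2.connectedComponentsWithStats(m)
for i in range(1,n):
    if s[i,4]>80:
        q=cv2.findContours((l==i).astype(np.uint8),cv2.RETR_EXTERNAL,cv2.CHAIN_APPROX_NONE)[0][0]
        (u,v),r=cv2.minEnclosingCircle(q); e=cv2.fitEllipse(q)
        z=.04
        print(s[i],(u,v),r,np.round(e,1) if 0 else e,[np.round(onz("top",*e[0],z),4) for z in(.04,.05)])
cr=cv2.resize(im[125:250,230:340],None,fx=5,fy=4.8*1,interpolation=cv2.INTER_CUBIC); cv2.imwrite("pics/crop1.png",cv2.resize(im[125:245,230:340],None,fx=5,fy=5,interpolation=cv2.INTER_CUBIC))
E
```

```text
[[116  30  68]
 [106 106 209]
 [106 107 186]]
[293 190  19  19 274] (302.0, 198.5) 11.011457443237305 ((302.2091064453125, 199.47833251953125), (15.966202735900879, 20.286230087280273), 50.52983093261719) [array([ 0.5569, -0.0492,  0.04  ]), array([ 0.5551, -0.0484,  0.05  ])]
[167 237  18  22 287] (173.625, 247.375) 11.684759140014648 ((175.910888671875, 248.4751739501953), (15.089171409606934, 22.480548858642578), 28.618877410888672) [array([0.4286, 0.2762, 0.04  ]), array([0.4278, 0.2743, 0.05  ])]
[381 248  21  18 282] (391.0, 256.5555419921875) 10.576680183410645 ((391.1061706542969, 256.6236877441406), (16.5833797454834, 20.171249389648438), 100.26428985595703) [array([ 0.4071, -0.2785,  0.04  ]), array([ 0.4066, -0.2758,  0.05  ])]
```

View pics/crop1.png

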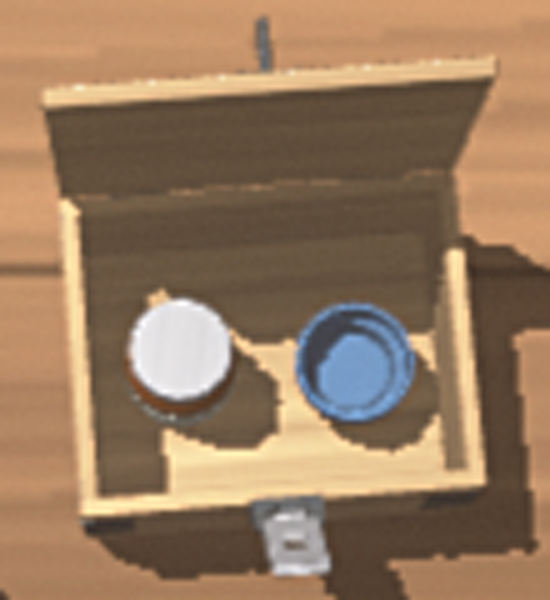

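```bash
python3 - <<'E'
from h import *
im=cv2.imread("pics/top0.png"); sd=cv2.imread("pics/side0.png")
f=lambda a,k:cv2.resize(a,None,fx=k,fy=k,interpolation=cv2.INTER_CUBIC)
A=np.hstack([f(im[228:268,150:190],7),f(im[236:276,371:411],7)])  #280 each
B=f(sd[140:268,240:360],4.65)
M=np.zeros((600,560+0,3),np.uint8)
A2=np.vstack([A,np.hstack([f(sd[190:230,177:217],7),f(sd[290:330,312:352],7)])])
cv2.imwrite("pics/crop2.png",A2)
cv2.imwrite("pics/crop3.png",B)
p=lambda u,v,z:print((u,v,z),np.round(onz("top",u,v,z),4))
p(246.6,228,.1);p(327,222.4,.1);p(242,165,.1);p(321,160.6,.1);p(301,197.4,.054);p(266,194.4,.074)
E
```

```text
(246.6, 228, 0.1) [0.4744 0.0936 0.1   ]
(327, 222.4, 0.1) [ 0.4885 -0.1053  0.1   ]
(242, 165, 0.1) [0.6336 0.1063 0.1   ]
(321, 160.6, 0.1) [ 0.646  -0.0929  0.1   ]
(301, 197.4, 0.054) [ 0.5598 -0.045   0.054 ]
(266, 194.4, 0.074) [0.5637 0.0458 0.074 ]
```

View pics/crop2.png

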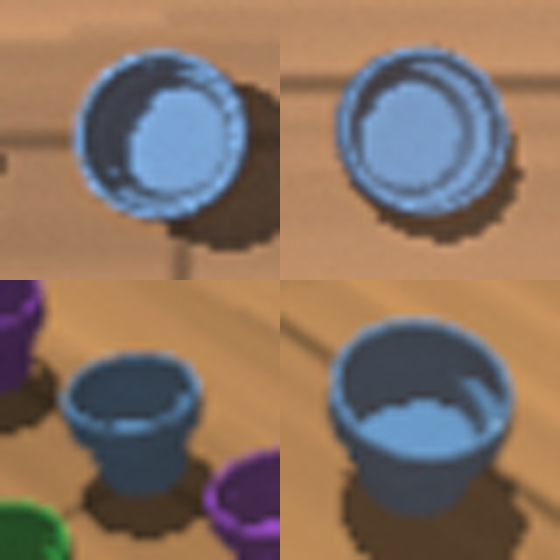

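View pics/crop3.png

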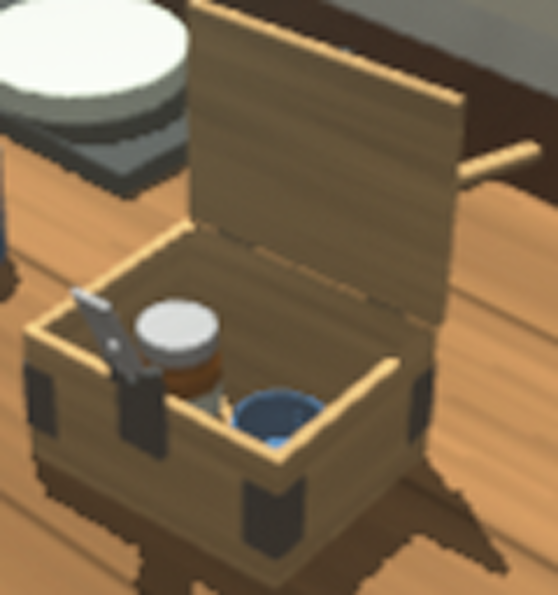

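Crop: left cup rim at top-image (173.1,247.1), right cup (391.3,254.7); side view rims at about (195.7,205.7) and (332.1,305.6). The lid's right free corner is at side (339.6,161.5), hasp tip about (259.6,203.9).

```bash
cat >> h.py <<'E'
from scipy.spatial.transform import Rotation as Ro
C=np.array([.5606,.0004,0]); YAW=.072
Rc=Ro.from_euler("z",YAW).as_matrix()
def ch(x,y,z): return C+Rc@np.array([x,y,z])
def lidpt(a,y,t,s=.16): # s along board, t above underside
    return ch(.08-s*np.cos(a)+t*np.sin(a),y,.1+s*np.sin(a)+t*np.cos(a))
def hasp(a,s,y=0): return ch(-.0935+s*np.cos(a),y,.127+s*np.sin(a))
def tri(a,b):
    A=[];B=[]
    for n,p in(("top",a),("side",b)):
        o,d=ray(n,*p); d/=np.linalg.norm(d); P=np.eye(3)-np.outer(d,d); A.append(P);B.append(P@o)
    return np.linalg.lstsq(np.vstack(A),np.hstack(B),rcond=None)[0]
def tool(yaw_d,phi): # closing axis azimuth yaw_d, body leans phi to azimuth yaw_d+90deg
    y=np.array([np.cos(yaw_d),np.sin(yaw_d),0]); l=np.array([-y[1],y[0],0])
    z=-np.cos(phi)*np.array([0,0,1])-np.sin(phi)*l
    return np.column_stack([np.cross(y,z),y,z])
def cur():
    s=robot.observe(); return s["tool_pos"],Ro.from_euler("xyz",s["tool_rot"]).as_matrix()
def delta(p,R=None):
    p0,R0=cur(); R=R0 if R is None else R
    print("shift",np.round(R0.T@(np.array(p)-p0),4),"turn",np.round(Ro.from_matrix(R0.T@R).as_rotvec(),4))
E
python3 - <<'E'
from h import *
for n,a,b in(("A",(173.1,247.1),(195.7,205.7)),("B",(391.3,254.7),(332.1,305.6))):
    print(n,tri(a,b),onz("top",*a,.046),onz("side",*b,.046))
for a in(1.5,1.6,1.7,1.8): print(a,proj("side",lidpt(a,-.1,0)),proj("top",lidpt(a,0.1,0)),"lid px side 339.6,161.5")
for a in(1.7,1.9,2.1,2.3): print(a,proj("side",hasp(a,.073)),"259.6,203.9",proj("top",hasp(a,.073)))
for s in (0,1): 
  R=tool(YAW+np.pi/4+s*np.pi,np.radians(18)*(1-2*s)); delta([.4286,.277,.12],R)
E
```

```text
A [0.43141119 0.28256775 0.04541861] [0.4316557  0.28226289 0.046     ] [0.43069913 0.2820712  0.046     ]
B [ 0.4121728  -0.27846957  0.04385003] [ 0.41173791 -0.27759976  0.046     ] [ 0.41099311 -0.27971728  0.046     ]
1.5 [336.04702878 164.48571977] [239.05404933 151.88030373] lid px side 339.6,161.5
1.6 [339.47926325 161.96872478] [238.58702226 144.72690842] lid px side 339.6,161.5
1.7 [342.79102525 160.02941489] [238.16335716 137.84696879] lid px side 339.6,161.5
1.8 [345.94494962 158.67572806] [237.7887266  131.33705646] lid px side 339.6,161.5
1.7 [264.26278228 198.63700318] 259.6,203.9 [289.60422375 230.11266969]
1.9 [260.61319706 202.15998042] 259.6,203.9 [290.0170735  236.51678721]
2.1 [257.21129259 206.43111234] 259.6,203.9 [290.32952417 242.59728148]
2.3 [254.21855885 211.25988799] 259.6,203.9 [290.52792054 248.07008505]
shift [-0.2833 -0.0999  0.1062] turn [ 0.0464 -0.3117  0.3023]
shift [-0.2833 -0.0999  0.1062] turn [ 0.4442  0.0662 -2.8049]
```

arm_command --moves '[[[-0.04,-0.014,0.015],[0.01,-0.062,0.06],0.0915],[[-0.08,-0.028,0.03],[0.02,-0.124,0.12],0.0915],[[-0.12,-0.042,0.045],[0.03,-0.186,0.18],0.0915],[[-0.16,-0.056,0.06],[0.038,-0.25,0.24],0.0915],[[-0.2,-0.07,0.075],[0.0464,-0.3117,0.3023],0.0915]]' --squeeze 15

```text
time: 0.6
tool_pos: [0.3652, 0.3368, 0.1511]
tool_rot: [3.14, 0.316, 2.426]
contact_force: [0.5, -0.3, -0.6]
opening: 0.0919
grip_force: 0.0
```

```bash
python3 - <<'E'
from h import *
R=tool(YAW+np.pi/4,np.radians(18)); print(cur()[0])
delta([.4315,.2823,.08],R); delta([.4315,.2823,.030],R);delta([.4315,.2823,.28],R)
E
```

```text
[0.36519275 0.33679612 0.15112692]
shift [-0.0594  0.0022  0.0943] turn [ 0.0011  0.002  -0.0023]
shift [-0.0439  0.0021  0.1418] turn [ 0.0011  0.002  -0.0023]
shift [-0.1216  0.0026 -0.0958] turn [ 0.0011  0.002  -0.0023]
```

arm_command --moves '[[[-0.03,0.001,0.035],[0,0,0],0.0915],[[-0.059,0.002,0.07],[0,0,0],0.0915],[[-0.0594,0.0022,0.0943],[0,0,0],0.0915],[[-0.052,0.0022,0.118],[0,0,0],0.0915],[[-0.0439,0.0021,0.1418],[0,0,0],0.0915]]'

```text
time: 1.1
tool_pos: [0.4308, 0.2832, 0.0293]
tool_rot: [3.14, 0.314, 2.426]
contact_force: [0.2, 0.6, 0.2]
opening: 0.0917
grip_force: 0.0
```

arm_command --moves '[[[0,0,0],[0,0,0],0.08],[[0,0,0],[0,0,0],0.07],[[0,0,0],[0,0,0],0.06],[[0,0,0],[0,0,0],0.055],[[0,0,0],[0,0,0],0.055]]' --squeeze 15

```text
time: 1.6
tool_pos: [0.4312, 0.2844, 0.0317]
tool_rot: [3.137, 0.315, 2.427]
contact_force: [0.5, 0.4, 4.3]
opening: 0.0614
grip_force: 15.0
```

```bash
python3 - <<'E'
from h import *
R=tool(YAW+np.pi/4,np.radians(18)); s=robot.observe(); print(cur()[0],s["opening"],s["grip_force"],s["contact_force"])
delta([.4315,.2823,.28],R); delta([.5598,-.045,.28],R)
a=snap("side")[150:270,140:260]; b=snap("top")[200:300,120:240]
cv2.imwrite("pics/g1.png",np.hstack([cv2.resize(a,(400,400)),cv2.resize(b,(400,400))]))
E
```

```text
[0.4311924  0.28439881 0.03170749] 0.061376947828606 15.00282447785139 [0.45094909 0.40089079 4.27755285]
shift [-0.0784 -0.0004 -0.2356] turn [ 0.0039  0.0005 -0.0008]
shift [-0.3744 -0.1641 -0.1399] turn [ 0.0039  0.0005 -0.0008]
```

View pics/g1.png

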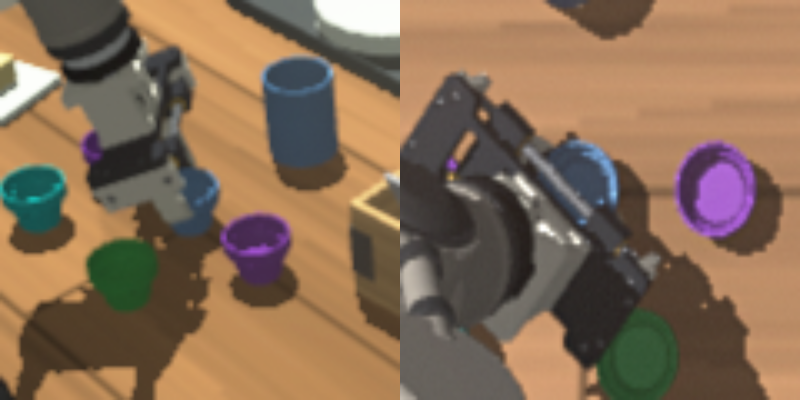

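arm_command --moves '[[[-0.006,0,-0.019],[0,0,0],0.055],[[-0.02,0,-0.06],[0,0,0],0.055],[[-0.035,0,-0.105],[0,0,0],0.055],[[-0.05,0,-0.15],[0,0,0],0.055],[[-0.064,0,-0.194],[0,0,0],0.055]]' --squeeze 20

```text
time: 2.2
tool_pos: [0.4305, 0.2827, 0.2368]
tool_rot: [3.14, 0.313, 2.428]
contact_force: [1.2, 0.1, -1.0]
opening: 0.0618
grip_force: 20.0
```

```bash
python3 - <<'E'
from h import *
R=tool(YAW+np.pi/4,np.radians(18)); s=robot.observe(); print(cur()[0],s["opening"],s["grip_force"],s["contact_force"],s["torque"])
delta([.5598,-.045,.25],R)
E
```

```text
[0.4304803  0.28270622 0.23680581] 0.06175316682371805 19.997118981555104 [ 1.15981052  0.13657883 -1.04333713] [ 0.20190258  0.17926357 -0.0203978 ]
shift [-0.3011 -0.1632  0.0834] turn [ 0.0016 -0.0008 -0.0003]
```

arm_command --moves '[[[-0.02,-0.011,0.0055],[0,0,0],0.055],[[-0.055,-0.03,0.015],[0,0,0],0.055],[[-0.095,-0.0515,0.026],[0,0,0],0.055],[[-0.135,-0.073,0.037],[0,0,0],0.055],[[-0.17,-0.092,0.047],[0,0,0],0.055]]'

```text
time: 2.7
tool_pos: [0.5042, 0.0961, 0.2426]
tool_rot: [3.14, 0.314, 2.428]
contact_force: [0.6, 0.0, -0.9]
opening: 0.0611
grip_force: 20.0
```

arm_command --moves '[[[-0.04,-0.0215,0.011],[0,0,0],0.055],[[-0.08,-0.0435,0.022],[0,0,0],0.055],[[-0.11,-0.06,0.031],[0,0,0],0.055],[[-0.131,-0.0712,0.0364],[0,0,0],0.055],[[-0.131,-0.0712,0.0364],[0,0,0],0.055]]'

```text
time: 3.2
tool_pos: [0.5606, -0.0476, 0.248]
tool_rot: [3.14, 0.314, 2.424]
contact_force: [-0.3, -0.0, -1.3]
opening: 0.0615
grip_force: 20.0
```

```bash
python3 - <<'E'
from h import *
R=tool(YAW+np.pi/4,np.radians(18)); s=robot.observe(); print(cur()[0],s["opening"],s["grip_force"],s["contact_force"],s["torque"])
delta([.5598,-.045,.11],R)
a=snap("top")[150:250,230:350]; b=snap("side")[100:280,200:416]
cv2.imwrite("pics/g2.png",np.hstack([cv2.resize(a,(400,333)),cv2.resize(b,(400,333))]))
E
```

```text
[ 0.56057534 -0.04756495  0.24798271] 0.06151448698569306 19.99654700048268 [-0.30004816 -0.0309395  -1.29378674] [ 0.15500336  0.22575456 -0.00197225]
shift [0.0448 0.0013 0.1305] turn [-0.0001 -0.0001 -0.0039]
```

View pics/g2.png

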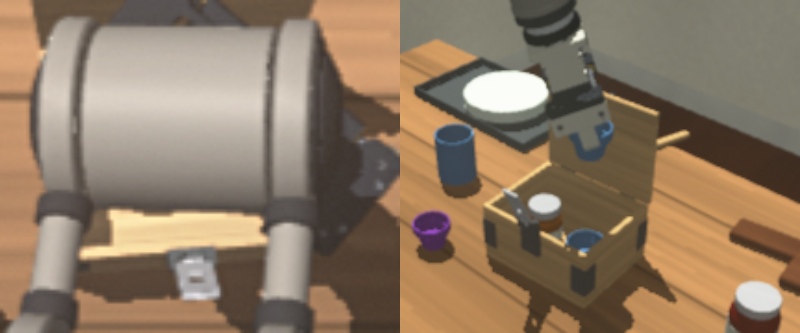

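arm_command --moves '[[[0.01,0.001,0.028],[0,0,0],0.055],[[0.022,0.0013,0.063],[0,0,0],0.055],[[0.035,0.0013,0.1],[0,0,0],0.055],[[0.0448,0.0013,0.1305],[0,0,0],0.055],[[0.0448,0.0013,0.1305],[0,0,0],0.055]]'

```text
time: 3.8
tool_pos: [0.5559, -0.0403, 0.1058]
tool_rot: [-3.138, 0.306, 2.431]
contact_force: [-0.3, 0.0, -0.6]
opening: 0.062
grip_force: 20.0
```

```bash
python3 - <<'E'
from h import *
R=tool(YAW+np.pi/4,np.radians(18)); s=robot.observe(); print(cur()[0],s["contact_force"],s["torque"])
delta([.5598,-.045,.068],R);delta([.5598,-.045,.058],R)
im=snap("side"); hsv=cv2.cvtColor(im,cv2.COLOR_BGR2HSV)
cv2.imwrite("pics/g3.png",cv2.resize(im[150:270,240:350],None,fx=5,fy=5,interpolation=cv2.INTER_CUBIC))
# predicted rim ellipse centre and extremes for held cup & base
for z,nm in((.11-.0317+.046,"held"),(.054,"base")): 
  P=np.array([proj("side",[.5598+.031*np.cos(t),-.045+.031*np.sin(t),z]) for t in np.linspace(0,6.28,60)]); print(nm,np.round((P.min(0)-[240,150])*5),np.round((P.max(0)-[240,150])*5))
E
```

```text
[ 0.55587811 -0.04026427  0.10583067] [-0.30552908  0.04125327 -0.56227386] [ 0.13932238  0.23670141 -0.01482163]
shift [ 0.0056 -0.0009  0.0379] turn [-0.0031 -0.0084  0.0026]
shift [ 0.0086 -0.0008  0.0474] turn [-0.0031 -0.0084  0.0026]
held [249. 272.] [361. 339.]
base [248. 369.] [356. 438.]
```

View pics/g3.png

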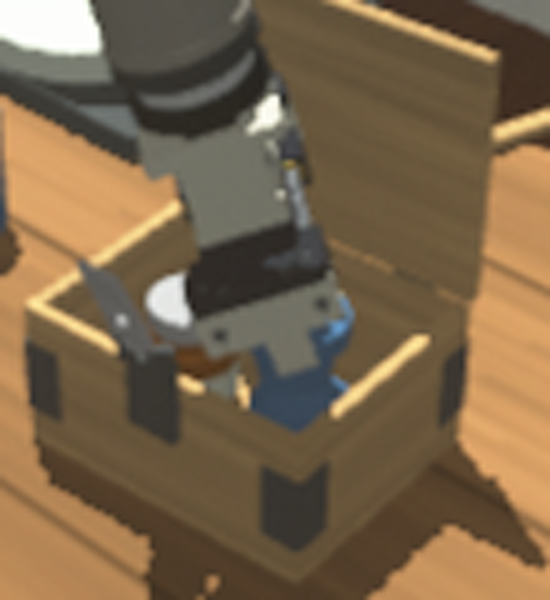

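arm_command --moves '[[[0.002,-0.0005,0.01],[0,0,0],0.055],[[0.004,-0.0009,0.02],[0,0,0],0.055],[[0.0056,-0.0009,0.03],[0,0,0],0.055],[[0.0056,-0.0009,0.03],[0,0,0],0.055],[[0.0056,-0.0009,0.03],[0,0,0],0.055]]'

```text
time: 4.35
tool_pos: [0.5619, -0.0454, 0.0798]
tool_rot: [3.14, 0.314, 2.428]
contact_force: [0.0, -0.8, -1.2]
opening: 0.0615
grip_force: 20.0
```

```bash
python3 - <<'E'
from h import *
R=tool(YAW+np.pi/4,np.radians(18)); s=robot.observe(); print(cur()[0],s["contact_force"],s["torque"],s["qvel"])
delta([.5598,-.045,.062],R);delta([.5598,-.045,.054],R)
E
```

```text
[ 0.56193653 -0.04539041  0.07983707] [ 0.04549905 -0.79255811 -1.19443613] [ 0.14831486  0.24549804 -0.04385431] [ 1.10394941e-03 -9.21852341e-03 -4.32787566e-03 -8.49615250e-05
 -1.81651531e-04 -7.00857185e-04]
shift [ 0.0073 -0.0011  0.0164] turn [ 0.0013 -0.0003 -0.0006]
shift [ 0.0098 -0.0011  0.024 ] turn [ 0.0013 -0.0003 -0.0006]
```

arm_command --moves '[[[0.002,-0.001,0.005],[0,0,0],0.055],[[0.0045,-0.001,0.01],[0,0,0],0.055],[[0.0073,-0.001,0.0164],[0,0,0],0.055],[[0.0073,-0.001,0.0164],[0,0,0],0.055],[[0.0073,-0.001,0.0164],[0,0,0],0.055]]'

```text
time: 4.85
tool_pos: [0.5597, -0.0447, 0.0617]
tool_rot: [3.14, 0.313, 2.428]
contact_force: [0.7, -0.7, 0.0]
opening: 0.0619
grip_force: 20.0
```

```bash
python3 - <<'E'
from h import *
R=tool(YAW+np.pi/4,np.radians(18)); s=robot.observe(); print(cur()[0],s["contact_force"],s["torque"])
delta([.5598,-.045,.056],R)
E
```

```text
[ 0.55968991 -0.0447174   0.06170565] [ 0.69924307 -0.71743301  0.02793221] [ 0.13538882  0.18938605 -0.03083522]
shift [ 0.0015 -0.0001  0.0055] turn [ 0.0012 -0.0007 -0.0002]
```

arm_command --moves '[[[0.0004,0,0.0012],[0,0,0],0.055],[[0.0008,0,0.0024],[0,0,0],0.055],[[0.0012,0,0.0037],[0,0,0],0.055],[[0.0016,0,0.005],[0,0,0],0.055],[[0.0016,0,0.005],[0,0,0],0.055]]'

```text
time: 5.35
tool_pos: [0.5605, -0.0449, 0.0578]
tool_rot: [3.139, 0.316, 2.428]
contact_force: [-1.8, 1.7, 7.5]
opening: 0.0618
grip_force: 20.0
```

```bash
python3 - <<'E'
from h import *
im=snap("side"); s=robot.observe(); print(s["time"],cur()[0],s["contact_force"],s["torque"])
E
```

```text
5.4 [ 0.5604079  -0.04485034  0.05774907] [-2.11356025  1.22576407  6.59624118] [ 0.06187233  0.22616247 -0.07932691]
```

arm_command --moves '[[[0,0,0],[0,0,0],0.064],[[0,0,0],[0,0,0],0.068],[[0,0,0],[0,0,0],0.068],[[-0.003,0,-0.0095],[0,0,0],0.068],[[-0.009,0,-0.0285],[0,0,0],0.068]]'

```text
time: 5.9
tool_pos: [0.5586, -0.0446, 0.086]
tool_rot: [-3.141, 0.311, 2.428]
contact_force: [0.3, 0.6, -0.2]
opening: 0.0684
grip_force: 0.0
```

arm_command --moves '[[[-0.009,0,-0.0285],[0,0,0],0.0915],[[-0.02,0,-0.063],[0,0,0],0.0915],[[-0.033,0,-0.102],[0,0,0],0.0915],[[-0.046,0,-0.142],[0,0,0],0.0915],[[-0.046,0,-0.142],[0,0,0],0.0915]]'

```text
time: 6.4
tool_pos: [0.5624, -0.045, 0.2434]
tool_rot: [3.132, 0.324, 2.426]
contact_force: [-0.1, 0.4, 0.8]
opening: 0.0911
grip_force: 0.0
```

```bash
python3 - <<'E'
from h import *
R=tool(YAW+np.pi/4,np.radians(18)); s=robot.observe(); print(cur()[0],s["opening"],s["contact_force"])
delta([.4117,-.2785,.15],R);delta([.4117,-.2785,.08],R);delta([.4117,-.2785,.030],R)
im=snap("side"); cv2.imwrite("pics/g4.png",cv2.resize(im[150:270,240:350],None,fx=5,fy=5,interpolation=cv2.INTER_CUBIC))
for z,nm in((.072,"nested"),(.054,"base")): 
  P=np.array([proj("side",[.5598+.031*np.cos(t),-.045+.031*np.sin(t),z]) for t in np.linspace(0,6.28,60)]); print(nm,np.round((P.min(0)-[240,150])*5),np.round((P.max(0)-[240,150])*5))
E
```

```text
[ 0.56242435 -0.04498712  0.24342168] 0.09113370317173747 [-0.10826384  0.40184176  0.83911572]
shift [-0.0076 -0.276   0.0986] turn [ 0.0085  0.0103 -0.0021]
shift [ 0.0147 -0.2767  0.1649] turn [ 0.0085  0.0103 -0.0021]
shift [ 0.0306 -0.2771  0.2123] turn [ 0.0085  0.0103 -0.0021]
nested [248. 345.] [357. 413.]
base [248. 369.] [356. 438.]
```

View pics/g4.png

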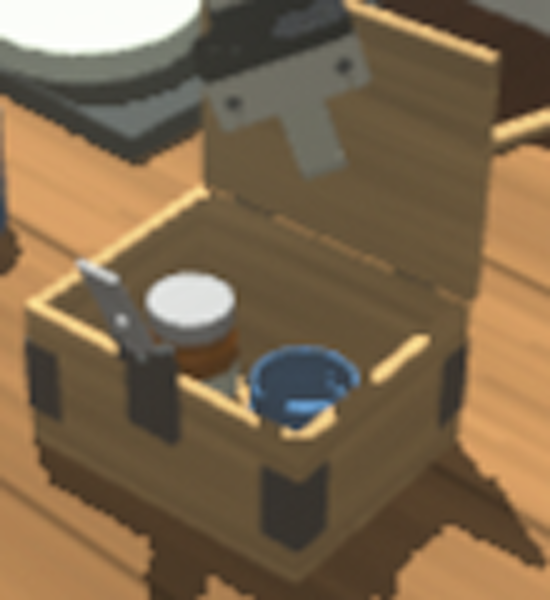

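arm_command --moves '[[[-0.001,-0.03,0.01],[0,0,0],0.0915],[[-0.002,-0.075,0.027],[0.008,0.01,0],0.0915],[[-0.003,-0.12,0.043],[0.008,0.01,0],0.0915],[[-0.004,-0.165,0.059],[0.008,0.01,0],0.0915],[[-0.005,-0.21,0.075],[0.008,0.01,0],0.0915]]'

```text
time: 6.95
tool_pos: [0.4414, -0.2223, 0.1644]
tool_rot: [-3.135, 0.302, 2.428]
contact_force: [-0.4, -0.9, -0.2]
opening: 0.0919
grip_force: 0.0
```

arm_command --moves '[[[-0.001,-0.04,0.014],[0,0,0],0.0915],[[-0.002,-0.066,0.024],[0,0,0],0.0915],[[0.008,-0.0665,0.055],[0,0,0],0.0915],[[0.02,-0.0667,0.09],[0,0,0],0.0915],[[0.02,-0.0667,0.09],[0,0,0],0.0915]]'

```text
time: 7.45
tool_pos: [0.4015, -0.2751, 0.0696]
tool_rot: [-3.136, 0.292, 2.426]
contact_force: [0.3, 1.1, -0.0]
opening: 0.0917
grip_force: 0.0
```

```bash
python3 - <<'E'
from h import *
im=snap("side")
R=tool(YAW+np.pi/4,np.radians(18)); s=robot.observe(); print(cur()[0],s["opening"],s["contact_force"])
delta([.4117,-.2785,.032],R)
E
```

```text
[ 0.40314406 -0.27612453  0.07204796] 0.09116435176243051 [ 0.80964808 -0.47357418  0.25861431]
shift [0.004  0.0041 0.0406] turn [-0.0063 -0.0173 -0.001 ]
```

arm_command --moves '[[[0,0.002,0],[0,0,0],0.0915],[[0,0.002,0],[0,0,0],0.0915],[[0,0.002,0],[0,0,0],0.0915],[[0,0.002,0],[0,0,0],0.0915],[[0,0.002,0],[0,0,0],0.0915]]'

```text
time: 8.0
tool_pos: [0.4066, -0.2762, 0.075]
tool_rot: [-3.135, 0.305, 2.428]
contact_force: [0.4, 0.4, -0.3]
opening: 0.0917
grip_force: 0.0
```

```bash
python3 - <<'E'
from h import *
R=tool(YAW+np.pi/4,np.radians(18)); s=robot.observe(); print(cur()[0],s["opening"],s["contact_force"])
delta([.4117,-.2785,.032],R)
E
```

```text
[ 0.40655408 -0.27620995  0.07497347] 0.0917412093299685 [ 0.44881646  0.35572954 -0.34926496]
shift [0.0078 0.0019 0.0426] turn [-0.0065 -0.0091 -0.0002]
```

arm_command --moves '[[[0.002,0.002,0.01],[-0.0065,-0.009,0],0.0915],[[0.004,0.002,0.02],[-0.0065,-0.009,0],0.0915],[[0.006,0.002,0.032],[-0.0065,-0.009,0],0.0915],[[0.0078,0.002,0.0426],[-0.0065,-0.009,0],0.0915],[[0.0078,0.002,0.0426],[-0.0065,-0.009,0],0.0915]]'

```text
time: 8.5
tool_pos: [0.4121, -0.2788, 0.0327]
tool_rot: [3.141, 0.306, 2.428]
contact_force: [0.7, 0.2, -0.1]
opening: 0.0915
grip_force: 0.0
```

arm_command --moves '[[[0,0,0],[0,0,0],0.08],[[0,0,0],[0,0,0],0.07],[[0,0,0],[0,0,0],0.06],[[0,0,0],[0,0,0],0.055],[[0,0,0],[0,0,0],0.055]]' --squeeze 20

```text
time: 9.0
tool_pos: [0.4126, -0.2791, 0.0342]
tool_rot: [3.141, 0.31, 2.428]
contact_force: [-0.8, 1.2, 2.3]
opening: 0.062
grip_force: 20.0
```

```bash
python3 - <<'E'
from h import *
R=tool(YAW+np.pi/4,np.radians(18)); s=robot.observe(); print(cur()[0],s["opening"],s["contact_force"])
delta([.4117,-.2785,.22],R)
E
```

```text
[ 0.4125624  -0.27908227  0.03424481] 0.06195002317277347 [-0.77954535  1.20684464  2.2708415 ]
shift [-5.560e-02 -1.000e-04 -1.772e-01] turn [ 0.0001 -0.0045 -0.0004]
```

arm_command --moves '[[[-0.004,0,-0.012],[0,0,0],0.055],[[-0.016,0,-0.05],[0,0,0],0.055],[[-0.03,0,-0.095],[0,0,0],0.055],[[-0.044,0,-0.14],[0,0,0],0.055],[[-0.0556,0,-0.177],[0,-0.0045,0],0.055]]'

```text
time: 9.5
tool_pos: [0.4116, -0.2784, 0.2221]
tool_rot: [3.142, 0.315, 2.428]
contact_force: [0.8, -0.3, -1.1]
opening: 0.0619
grip_force: 20.0
```

```bash
python3 - <<'E'
from h import *
R=tool(YAW+np.pi/4,np.radians(18)); s=robot.observe(); print(cur()[0],s["opening"],s["contact_force"])
delta([.56,-.045,.20],R)
E
```

```text
[ 0.41163079 -0.27840763  0.22208543] 0.06187489742759303 [ 0.79351843 -0.30011583 -1.0808571 ]
shift [0.0455 0.2736 0.0084] turn [-0.0001  0.0009 -0.0004]
```

arm_command --moves '[[[0.003,0.018,0.001],[0,0,0],0.055],[[0.009,0.054,0.002],[0,0,0],0.055],[[0.016,0.095,0.003],[0,0,0],0.055],[[0.023,0.138,0.004],[0,0,0],0.055],[[0.03,0.18,0.005],[0,0,0],0.055]]'

```text
time: 10.0
tool_pos: [0.5095, -0.1232, 0.2052]
tool_rot: [3.142, 0.313, 2.427]
contact_force: [0.7, 0.0, -0.5]
opening: 0.0617
grip_force: 20.0
```

arm_command --moves '[[[0.007,0.042,0.001],[0,0,0],0.055],[[0.012,0.072,0.002],[0,0,0],0.055],[[0.0155,0.0936,0.0034],[0,0,0],0.055],[[0.0155,0.0936,0.0034],[0,0,0],0.055],[[0.0155,0.0936,0.0034],[0,0,0],0.055]]'

```text
time: 10.5
tool_pos: [0.5595, -0.0448, 0.1969]
tool_rot: [-3.141, 0.312, 2.429]
contact_force: [0.3, 0.0, -2.0]
opening: 0.0617
grip_force: 20.0
```

arm_command --moves '[[[0.005,0,0.015],[0,0,0],0.055],[[0.013,0,0.04],[0,0,0],0.055],[[0.0215,0,0.0665],[0,0,0],0.055],[[0.0215,0,0.0665],[0,0,0],0.055],[[0.0215,0,0.0665],[0,0,0],0.055]]'

```text
time: 11.0
tool_pos: [0.5598, -0.046, 0.128]
tool_rot: [-3.141, 0.313, 2.427]
contact_force: [0.3, -0.6, -1.6]
opening: 0.0622
grip_force: 20.0
```

arm_command --moves '[[[0,0,0],[0,0,0],0.055],[[0,0,0],[0,0,0],0.055],[[0,0,0],[0,0,0],0.055],[[0,0,0],[0,0,0],0.055],[[0,0,0],[0,0,0],0.055]]'

```text
time: 11.5
tool_pos: [0.5603, -0.045, 0.1279]
tool_rot: [3.141, 0.314, 2.428]
contact_force: [-0.4, -0.7, -1.1]
opening: 0.0618
grip_force: 20.0
```

```bash
python3 - <<'E'
from h import *
R=tool(YAW+np.pi/4,np.radians(18)); s=robot.observe(); print(cur()[0],s["opening"],s["contact_force"],s["qvel"])
delta([.56,-.045,.1],R);delta([.56,-.045,.082],R)
E
```

```text
[ 0.56027708 -0.04498537  0.12786003] 0.061810712939026104 [-0.38432657 -0.69315605 -1.05198462] [ 0.00034929  0.00428478  0.00251377  0.00016904 -0.00169023 -0.00228503]
shift [ 0.0088 -0.0002  0.0264] turn [ 0.0004 -0.0003 -0.0004]
shift [ 0.0143 -0.0002  0.0436] turn [ 0.0004 -0.0003 -0.0004]
```

arm_command --moves '[[[0.003,0,0.009],[0,0,0],0.055],[[0.006,0,0.018],[0,0,0],0.055],[[0.0088,0,0.0264],[0,0,0],0.055],[[0.0115,0,0.035],[0,0,0],0.055],[[0.0143,0,0.0436],[0,0,0],0.055]]'

```text
time: 12.0
tool_pos: [0.5598, -0.0449, 0.0805]
tool_rot: [-3.141, 0.313, 2.428]
contact_force: [-0.2, -0.2, -0.9]
opening: 0.0617
grip_force: 20.0
```

arm_command --moves '[[[0.0003,0,0.0009],[0,0,0],0.055],[[0.0006,0,0.0018],[0,0,0],0.055],[[0.001,0,0.003],[0,0,0],0.055],[[0.0014,0,0.0043],[0,0,0],0.055],[[0.0014,0,0.0043],[0,0,0],0.055]]'

```text
time: 12.5
tool_pos: [0.5606, -0.0452, 0.0783]
tool_rot: [3.141, 0.315, 2.428]
contact_force: [-1.6, 0.6, 4.3]
opening: 0.062
grip_force: 20.0
```

```bash
python3 - <<'E'
from h import *
s=robot.observe(); print(cur()[0],s["opening"],s["contact_force"],s["torque"])
E
```

```text
[ 0.56056455 -0.04517359  0.07825375] 0.0620178589296677 [-1.5621487   0.61176091  4.33696664] [-0.07898604  0.37590174 -0.09731328]
```

arm_command --moves '[[[0.0003,0,0.001],[0,0,0],0.055],[[0.0003,0,0.001],[0,0,0],0.064],[[0.0003,0,0.001],[0,0,0],0.068],[[0,0,0],[0,0,0],0.068],[[-0.003,0,-0.0095],[0,0,0],0.068]]'

```text
time: 13.0
tool_pos: [0.5592, -0.0448, 0.0863]
tool_rot: [-3.14, 0.311, 2.428]
contact_force: [0.4, 0.6, -0.1]
opening: 0.0681
grip_force: 0.0
```

arm_command --moves '[[[-0.005,0,-0.016],[0,0,0],0.068],[[-0.016,0,-0.05],[0,0,0],0.08],[[-0.03,0,-0.093],[0,0,0],0.08],[[-0.044,0,-0.136],[0,0,0],0.06],[[-0.059,0,-0.18],[0,0,0],0.04]]'

```text
time: 13.5
tool_pos: [0.5599, -0.045, 0.279]
tool_rot: [3.141, 0.313, 2.428]
contact_force: [0.9, -1.0, 0.6]
opening: 0.0688
grip_force: 0.0
```

```bash
python3 - <<'E'
from h import *
im=snap("side"); cv2.imwrite("pics/g5.png",cv2.resize(im[150:270,240:350],None,fx=5,fy=5,interpolation=cv2.INTER_CUBIC))
hsv=cv2.cvtColor(im,cv2.COLOR_BGR2HSV); m=cv2.inRange(hsv,(98,80,30),(122,255,255))[195:245,280:325]
ys,xs=np.nonzero(m); print("mask x",xs.min()+280,xs.max()+280,"y",ys.min()+195)
s=robot.observe(); print(cur()[0],s["opening"],s["contact_force"],s["qpos"])
for z in(.09,.092,.072): 
  P=np.array([proj("side",[.5598+.031*np.cos(t),-.045+.031*np.sin(t),z]) for t in np.linspace(0,6.28,60)]); print(z,P.min(0),P.max(0))
# tool pose behind the lid: pointing down, closing axis along chest y
R=tool(YAW+np.pi/2,0); R2=tool(YAW-np.pi/2,0)
for r in(R,R2): delta(ch(.16,0,.30),r)
print(ch(.16,0,.3), lidpt(1.6,0,.01))
E
```

```text
mask x 290 311 y 215
[ 0.5634964  -0.04556074  0.28834701] 0.06423726511404 [ 2.46200793 -0.96031129  6.49831097] [-0.11874286  0.23489495  1.54847057 -0.19601272  1.08859951 -0.90792385]
0.09 [289.63556841 214.04946672] [311.65084155 227.61829901]
0.092 [289.64196069 213.49599224] [311.68040991 227.05572491]
0.072 [289.57863565 218.98000887] [311.38749697 232.62772335]
shift [-0.08    0.146   0.0161] turn [-0.1199  0.3124 -0.779 ]
shift [-0.08    0.146   0.0161] turn [0.3874 0.1487 2.3298]
[0.72018546 0.01191005 0.3       ] [0.65502239 0.00721018 0.25963978]
```

Rim top at row 215, x 290–311, matches the seated three-cup prediction (214, 289.6–311.7), so the stack is seated. Next I go behind the lid.

```bash
python3 - <<'E'
from h import *
R=tool(YAW+np.pi/2,0); s=robot.observe(); print(cur()[0])
delta(cur()[0]+[0,0,.05]); delta(ch(.135,.045,.33),R)
E
```

```text
[ 0.5634964  -0.04556074  0.28834701]
shift [-0.016   0.0004 -0.0474] turn [0. 0. 0.]
shift [-0.0427  0.1605 -0.0281] turn [-0.1199  0.3124 -0.779 ]
```

arm_command --moves '[[[-0.013,0.005,-0.04],[-0.015,0.04,-0.1],0.0],[[-0.02,0.04,-0.045],[-0.035,0.09,-0.225],0.0],[[-0.03,0.08,-0.04],[-0.055,0.14,-0.35],0.0],[[-0.037,0.12,-0.035],[-0.075,0.19,-0.475],0.0],[[-0.0427,0.16,-0.028],[-0.093,0.243,-0.605],0.0]]'

```text
time: 14.05
tool_pos: [0.6903, 0.0554, 0.3177]
tool_rot: [-3.123, 0.057, 3.044]
contact_force: [1.1, -0.7, 0.7]
opening: 0.0244
grip_force: 0.0
```

```bash
python3 - <<'E'
from h import *
R=tool(YAW+np.pi/2,0); s=robot.observe(); print(cur()[0])
delta(ch(.135,.045,.33),R)
E
```

```text
[0.69028424 0.05544786 0.31773873]
shift [-0.0025 -0.0005 -0.0121] turn [-0.0238  0.0549 -0.1697]
```

arm_command --moves '[[[0,0,-0.005],[-0.012,0.028,-0.085],0.0],[[-0.0025,-0.0005,-0.012],[-0.0238,0.0549,-0.1697],0.0],[[-0.0025,-0.0005,-0.012],[-0.0238,0.0549,-0.1697],0.0],[[-0.0025,-0.0005,-0.012],[-0.0238,0.0549,-0.1697],0.0],[[-0.0025,-0.0005,-0.012],[-0.0238,0.0549,-0.1697],0.0]]'

```text
time: 14.55
tool_pos: [0.6907, 0.0543, 0.3288]
tool_rot: [-3.14, -0.0, -3.076]
contact_force: [0.1, -0.1, 0.0]
opening: 0.0004
grip_force: 0.0
```

```bash
python3 - <<'E'
from h import *
R=tool(YAW+np.pi/2,0); s=robot.observe(); print(cur()[0],s["opening"])
delta(ch(.135,.045,.22),R)
print(np.round(cur()[1],2))
for a in(1.6,1.4,1.2,1.,.8,.6,.4,.2,.1,0,-.02): print(a,np.round(R.T@(lidpt(a,.045,.01,.12)+Rc@[.0095,0,0]-ch(.135,.045,.22)),4))
E
```

```text
[0.69068194 0.05428715 0.3287553 ] 0.0004128729096602502
shift [-0.0014  0.0007  0.1088] turn [-0.0011 -0.     -0.0068]
[[-1.   -0.07  0.  ]
 [-0.07  1.   -0.  ]
 [ 0.   -0.   -1.  ]]
1.6 [ 0.032  -0.      0.0003]
1.4 [0.056 0.    0.   ]
1.2 [0.0797 0.     0.0045]
1.0 [0.1019 0.     0.0136]
0.8 [0.1219 0.     0.027 ]
0.6 [0.1389 0.     0.044 ]
0.4 [0.1521 0.     0.0641]
0.2 [0.1611 0.     0.0864]
0.1 [0.1639 0.     0.0981]
0 [0.1655 0.     0.11  ]
-0.02 [0.1657 0.     0.1124]
```

arm_command --moves '[[[0,0,0.03],[0,0,0],0.0],[[0,0,0.07],[0,0,0],0.0],[[-0.001,0.0005,0.109],[0,0,0],0.0],[[-0.001,0.0005,0.109],[0,0,0],0.0],[[-0.001,0.0005,0.109],[0,0,0],0.0]]'

```text
time: 15.05
tool_pos: [0.6919, 0.0547, 0.2206]
tool_rot: [-3.14, -0.0, -3.075]
contact_force: [-0.2, -0.5, 1.0]
opening: 0.0002
grip_force: 0.0
```

arm_command --moves '[[[0.015,0,0],[0,0,0],0.0],[[0.03,0,0],[0,0,0],0.0],[[0.044,0,0],[0,0,0],0.0],[[0.056,0,0],[0,0,0],0.0],[[0.068,0,0.002],[0,0,0],0.0]]'

```text
time: 15.55
tool_pos: [0.626, 0.05, 0.222]
tool_rot: [-3.139, 0.008, -3.075]
contact_force: [2.0, -0.6, 1.2]
opening: 0.0007
grip_force: 1.1
```

```bash
python3 - <<'E'
from h import *
R=tool(YAW+np.pi/2,0); s=robot.observe(); print(R.T@(cur()[0]-ch(.135,.045,.22)),s["contact_force"])
E
```

```text
[ 0.06619049 -0.00026396 -0.0020137 ] [ 2.04406846 -0.57121675  1.21040705]
```

arm_command --moves '[[[0.0117,0,0.0027],[0,0,0],0.0],[[0.023,0,0.007],[0,0,0],0.0],[[0.034,0,0.012],[0,0,0],0.0],[[0.044,0,0.018],[0,0,0],0.0],[[0.054,0,0.025],[0,0,0],0.0]]'

```text
time: 16.05
tool_pos: [0.5723, 0.0462, 0.1968]
tool_rot: [-3.139, 0.008, -3.075]
contact_force: [1.2, -0.9, 2.2]
opening: -0.0
grip_force: 0.8
```

arm_command --moves '[[[0.009,0,0.008],[0,0,0],0.0],[[0.017,0,0.017],[0,0,0],0.0],[[0.024,0,0.027],[0,0,0],0.0],[[0.03,0,0.037],[0,0,0],0.0],[[0.035,0,0.048],[0,0,0],0.0]]'

```text
time: 16.55
tool_pos: [0.5375, 0.0439, 0.1482]
tool_rot: [-3.139, 0.007, -3.075]
contact_force: [0.4, -0.1, 1.8]
opening: 0.0002
grip_force: 0.6
```

```bash
python3 - <<'E'
from h import *
R=tool(YAW+np.pi/2,0); s=robot.observe(); print(R.T@(cur()[0]-ch(.135,.045,.22)),s["contact_force"],s["tool_pos"])
E
```

```text
[1.54904476e-01 8.74625147e-05 7.18447225e-02] [ 0.359598   -0.09591099  1.80973247] [0.5375036  0.04393876 0.14815528]
```

Lid at ~0.3 rad; finish and press.

arm_command --moves '[[[0.004,0,0.012],[0,0,0],0.0],[[0.007,0,0.022],[0,0,0],0.0],[[0.009,0,0.032],[0,0,0],0.0],[[0.01,0,0.038],[0,0,0],0.0],[[0.01,0,0.041],[0,0,0],0.0]]'

```text
time: 17.05
tool_pos: [0.5272, 0.0434, 0.1099]
tool_rot: [-3.14, 0.006, -3.075]
contact_force: [-21.0, -0.6, 69.1]
opening: 0.0006
grip_force: 34.3
```

```bash
python3 - <<'E'
from h import *
R=tool(YAW+np.pi/2,0); s=robot.observe(); print(R.T@(cur()[0]-ch(.135,.045,.22)),s["contact_force"],s["tool_pos"])
E
```

```text
[0.16518224 0.00030622 0.11008247] [-21.01449958  -0.59157184  69.08757213] [0.52723673 0.04341759 0.10991753]
```

arm_command --moves '[[[0,0,-0.02],[0,0,0],0.0],[[0,0,-0.055],[0,0,0],0.0],[[0,0,-0.1],[0,0,0],0.0],[[0,0,-0.145],[0,0,0],0.0],[[0,0,-0.175],[0,0,0],0.0]]'

```text
time: 17.55
tool_pos: [0.5263, 0.0436, 0.2825]
tool_rot: [-3.14, 0.004, -3.075]
contact_force: [1.0, -0.6, 0.3]
opening: 0.0006
grip_force: 0.0
```

```bash
python3 - <<'E'
from h import *
R=tool(YAW+np.pi/2,0); im=snap("side"); tp=snap("top"); cv2.imwrite("pics/t6.png",tp)
cv2.imwrite("pics/s6.png",cv2.resize(im[150:270,240:350],None,fx=5,fy=5,interpolation=cv2.INTER_CUBIC))
s=robot.observe(); print(cur()[0],s["contact_force"])
P0=ch(-.17,0,.30); delta(P0,R)
def T(b,s): 
  q=ch(-.0935+s*np.cos(b)-.0025*np.sin(b),0,.127+s*np.sin(b)+.0025*np.cos(b)); return q+Rc@[-.0095,0,0]
for b,s_ in((1.98,.055),(1.8,.055),(1.57,.055),(1.4,.056),(1.2,.058),(1.,.06),(.8,.062),(.6,.064),(.4,.066),(.2,.069),(.1,.07),(0,.071)):
  print(b,np.round(R.T@(T(b,s_)-P0),4))
E
```

```text
[0.52765582 0.04355525 0.28387524] [ 0.24995844 -0.40832747  0.15001966]
shift [ 0.1398 -0.0462 -0.0174] turn [-0.0024  0.0096 -0.0052]
1.98 [-0.0428 -0.      0.1235]
1.8 [-0.0521 -0.      0.12  ]
1.57 [-0.0645 -0.      0.118 ]
1.4 [-0.0741 -0.      0.1174]
1.2 [-0.0857 -0.      0.118 ]
1.0 [-0.0973 -0.      0.1212]
0.8 [-0.1084 -0.      0.1268]
0.6 [-0.1184 -0.      0.1348]
0.4 [-0.1268 -0.      0.145 ]
0.2 [-0.1341 -0.      0.1568]
0.1 [-0.1364 -0.      0.1635]
0 [-0.138  -0.      0.1705]
```

View pics/s6.png

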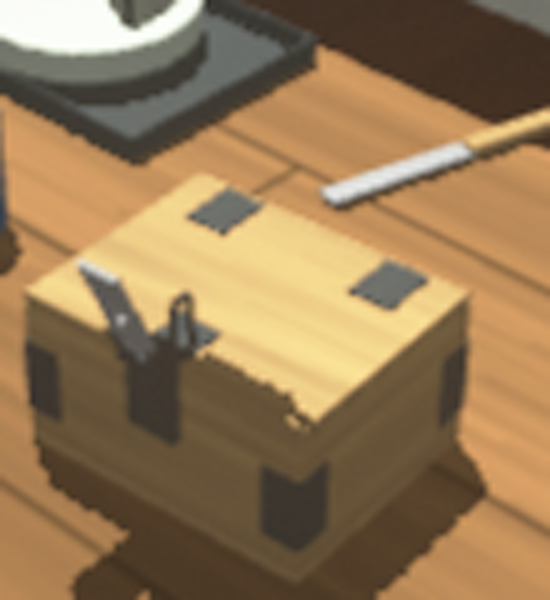

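The picture shows the lid fully closed, the staple standing at about (180,325) and the hasp still leaning clear at (75–150, 265–355). The hasp is next.

arm_command --moves '[[[0.03,-0.01,-0.017],[0,0.0096,-0.005],0.0],[[0.07,-0.023,-0.017],[0,0.0096,-0.005],0.0],[[0.11,-0.036,-0.017],[0,0.0096,-0.005],0.0],[[0.14,-0.046,-0.017],[0,0.0096,-0.005],0.0],[[0.14,-0.046,-0.017],[0,0.0096,-0.005],0.0]]'

```text
time: 18.15
tool_pos: [0.3859, -0.0122, 0.2955]
tool_rot: [-3.14, -0.011, -3.072]
contact_force: [-0.9, -0.7, -0.2]
opening: 0.0005
grip_force: 0.0
```

```bash
python3 - <<'E'
from h import *
R=tool(YAW+np.pi/2,0); im=snap("side")
print(cur()[0]); delta(ch(-.17,0,.18),R)
E
```

```text
[ 0.38782527 -0.01191844  0.29572831]
shift [-0.0043 -0.      0.1157] turn [-0.0011 -0.0097 -0.002 ]
```

arm_command --moves '[[[0,0,0.03],[0,0,0],0.0],[[-0.001,0,0.075],[0,0,0],0.0],[[-0.002,0,0.1157],[0,0,0],0.0],[[-0.002,0,0.1157],[0,0,0],0.0],[[-0.002,0,0.1157],[0,0,0],0.0]]'

```text
time: 18.7
tool_pos: [0.3904, -0.0115, 0.1803]
tool_rot: [-3.141, -0.011, -3.07]
contact_force: [0.7, -0.2, -0.0]
opening: 0.0006
grip_force: 0.0
```

arm_command --moves '[[[-0.02,0,0],[0,0,0],0.0],[[-0.035,0,-0.001],[0,0,0],0.0],[[-0.048,0,-0.002],[0,0,0],0.0],[[-0.06,0,-0.002],[0,0,0],0.0],[[-0.072,0,-0.003],[0,0,0],0.0]]'

```text
time: 19.2
tool_pos: [0.463, -0.0065, 0.1839]
tool_rot: [-3.14, -0.008, -3.07]
contact_force: [-1.0, -0.1, -0.1]
opening: 0.0007
grip_force: 0.7
```

```bash
python3 - <<'E'
from h import *
R=tool(YAW+np.pi/2,0); s=robot.observe()
print(R.T@(cur()[0]-ch(-.17,0,.3)),s["contact_force"])
E
```

```text
[-0.0721949   0.00016495  0.11612008] [-0.97872215 -0.05449737 -0.11093196]
```

arm_command --moves '[[[-0.0135,0,0.002],[0,0,0],0.0],[[-0.025,0,0.005],[0,0,0],0.0],[[-0.036,0,0.0107],[0,0,0],0.0],[[-0.046,0,0.0187],[0,0,0],0.0],[[-0.0546,0,0.029],[0,0,0],0.0]]'

```text
time: 19.7
tool_pos: [0.5167, -0.0026, 0.1523]
tool_rot: [-3.14, -0.009, -3.07]
contact_force: [-1.3, 0.7, 1.2]
opening: 0.0007
grip_force: 0.5
```

```bash
python3 - <<'E'
from h import *
R=tool(YAW+np.pi/2,0); s=robot.observe()
print(R.T@(cur()[0]-ch(-.17,0,.3)),s["contact_force"])
E
```

```text
[-0.12598108  0.00016621  0.1477377 ] [-1.34124183  0.66323592  1.18729131]
```

arm_command --moves '[[[-0.004,0,0.006],[0,0,0],0.0],[[-0.008,0,0.012],[0,0,0],0.0],[[-0.0105,0,0.017],[0,0,0],0.0],[[-0.012,0,0.021],[0,0,0],0.0],[[-0.012,0,0.022],[0,0,0],0.0]]'

```text
time: 20.2
tool_pos: [0.5275, -0.0018, 0.1303]
tool_rot: [-3.141, -0.01, -3.07]
contact_force: [0.1, 0.0, 1.1]
opening: 0.0007
grip_force: 0.3
```

```bash
python3 - <<'E'
from h import *
R=tool(YAW+np.pi/2,0); s=robot.observe()
print(R.T@(cur()[0]-ch(-.17,0,.3)),cur()[0],s["contact_force"])
E
```

```text
[-0.13686409  0.00017723  0.16974145] [ 0.52753719 -0.00180696  0.13025855] [0.1217463  0.01193108 1.0707657 ]
```

arm_command --moves '[[[0,0,0.0005],[0,0,0],0.0],[[0,0,0.001],[0,0,0],0.0],[[0,0,0.0013],[0,0,0],0.0],[[0,0,0.0016],[0,0,0],0.0],[[0,0,0.0016],[0,0,0],0.0]]'

```text
time: 20.7
tool_pos: [0.5276, -0.0018, 0.1296]
tool_rot: [-3.14, -0.009, -3.07]
contact_force: [-0.4, 1.0, 5.5]
opening: 0.0002
grip_force: 2.5
```

arm_command --moves '[[[0,0,0.0004],[0,0,0],0.0],[[0,0,0.0007],[0,0,0],0.0],[[0,0,0.0007],[0,0,0],0.0],[[0,0,0.0007],[0,0,0],0.0],[[0,0,0.0007],[0,0,0],0.0]]'

```text
time: 21.2
tool_pos: [0.5276, -0.0018, 0.1295]
tool_rot: [-3.14, -0.009, -3.07]
contact_force: [-3.1, 0.2, 10.4]
opening: 0.0004
grip_force: 4.6
```

arm_command --moves '[[[0,0,-0.02],[0,0,0],0.0],[[0,0,-0.05],[0,0,0],0.0],[[0,0,-0.09],[0,0,0],0.0],[[0,0,-0.12],[0,0,0],0.0],[[0,0,-0.12],[0,0,0],0.0]]'

```text
time: 21.7
tool_pos: [0.5306, -0.0019, 0.2527]
tool_rot: [-3.139, -0.002, -3.07]
contact_force: [0.3, -0.5, 0.3]
opening: 0.0005
grip_force: 0.0
```

arm_command --moves '[[[0,0,-0.02],[0,0,0],0.0],[[0,0.03,-0.02],[0,0,0],0.0],[[0,0.08,-0.02],[0,0,0],0.0],[[0,0.13,-0.02],[0,0,0],0.0],[[0,0.17,-0.02],[0,0,0],0.0]]'

```text
time: 22.2
tool_pos: [0.5157, 0.1701, 0.2671]
tool_rot: [-3.141, -0.012, -3.07]
contact_force: [1.1, 0.5, -0.8]
opening: 0.0003
grip_force: 0.0
```

```bash
python3 - <<'E'
from h import *
im=snap("side"); tp=snap("top")
old=cv2.imread("pics/side0.png"); 
print("hasp end px",proj("side",hasp(0,.06)),"old tip",proj("side",hasp(1.98,.06)))
for n,X in(("home end",hasp(0,.06)),("old end",hasp(1.98,.065))):
  u,v=np.round(proj("side",X)).astype(int); print(n,im[v-1:v+2,u-1:u+2].mean((0,1)),old[v-1:v+2,u-1:u+2].mean((0,1)))
# steel (low saturation) blob on the lid around the hasp
c,d=proj("side",ch(-.06,0,.127)).astype(int); roi=cv2.cvtColor(im,cv2.COLOR_BGR2HSV)[d-20:d+20,c-25:c+25,1]
m=(roi<70).astype(np.uint8); n,l,s,ce=cv2.connectedComponentsWithStats(m)
for i in range(1,n):
  if s[i,4]>8: print(s[i]+[c-25,d-20,0,0,0])
for b in(0,.1,.2): print(b,proj("side",hasp(b,.073,.013)),proj("side",hasp(b,.073,-.013)))
E
```

```text
hasp end px [281.59530339 208.86876606] old tip [260.72703122 206.6338235 ]
home end [222.66666667 225.22222222 223.88888889] [215.33333333 218.11111111 215.44444444]
old end [132.77777778 200.66666667 234.44444444] [110.55555556 113.77777778 114.66666667]
[278 193  11   4  24]
[263 205  25  28 325]
[250 221   2  12  16]
0 [281.00350233 205.00308138] [288.17273035 208.49404092]
0.1 [280.91039157 202.95851148] [288.10776146 206.43956539]
0.2 [280.65000824 201.03494163] [287.8761963  204.50861125]
```

```bash
python3 -c "
from cell import robot
print(robot.hand_in())"
```

```text
the job is handed in; nothing more can be done
None
```

The job is handed in, finished at about 22 s: all three cups are stacked and seated in the chest, the lid is closed, and the hasp is home over the staple with the robot clear of everything. While closing the lid, the fingertips pressed on it with up to about 72 N, under the 120 N wrist limit but above 40 N if the fingers count as gripper body; the verdict was not shown.

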